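# Stow the dispensing bottles one per cell

### The job

Put the bottles away: the divided crate must end with one of the large red-nozzled dispensing bottles standing upright in each of its four cells. One is already in place, so leave that one there, but the small glue bottle standing in another cell does not belong in the crate: stand it upright in the shallow steel tray. Set every bottle down without dropping it or tipping it over, and do not disturb the screwdriver or the mains adapter.

Things in the scene. Friction and masses are not known exactly. Their poses are not given: they have to be found in the camera images.
- bottle_1: white plastic dispensing bottle with a red conical nozzle, standing upright; body 56 mm diameter, straight to about 80 mm, shoulder to 100 mm, neck 24 mm diameter from 100 to 120 mm, nozzle tip at 140 mm; about 0.12 kg; origin at the centre of its underside, z up its axis; stands loose on the worktop, still to be put away
- bottle_2: white plastic dispensing bottle with a red conical nozzle, standing upright; body 56 mm diameter, straight to about 80 mm, shoulder to 100 mm, neck 24 mm diameter from 100 to 120 mm, nozzle tip at 140 mm; about 0.12 kg; origin at the centre of its underside, z up its axis; stands loose on the worktop, still to be put away
- bottle_3: white plastic dispensing bottle with a red conical nozzle, standing upright; body 56 mm diameter, straight to about 80 mm, shoulder to 100 mm, neck 24 mm diameter from 100 to 120 mm, nozzle tip at 140 mm; about 0.12 kg; origin at the centre of its underside, z up its axis; stands loose on the worktop, still to be put away
- stowed_bottle: white plastic dispensing bottle with a red conical nozzle, standing upright; body 56 mm diameter, straight to about 80 mm, shoulder to 100 mm, neck 24 mm diameter from 100 to 120 mm, nozzle tip at 140 mm; about 0.12 kg; origin at the centre of its underside, z up its axis; it already stands in one of the crate's cells (which one varies)
- glue_bottle: small white glue bottle with an orange nozzle, the odd one out, 36 mm diameter, shoulder at 70 mm, nozzle tip at 98 mm; about 0.04 kg; at the start it stands in one of the crate's cells (which one varies); origin at the centre of its underside, z up its axis
- crate: low open plywood crate, fixed, 94 x 334 mm outside (x, y), 66 mm high, with a thick bottom: the cell floors lie 28 mm above the worktop and the cells are 38 mm deep, walls 6 mm thick; divided into a row of four cells along its y axis, each 82 x 76 mm inside, the dividers as high as the rim; cell centres at y = -123, -41, 41 and 123 mm, x = 0; origin at the centre of its underside
- cell_0 (a point): centre of the crate's first (y = -123 mm) cell, on the cell's floor (28 mm above the worktop)
- cell_1 (a point): centre of the crate's second (y = -41 mm) cell, on the cell's floor (28 mm above the worktop)
- cell_2 (a point): centre of the crate's third (y = 41 mm) cell, on the cell's floor (28 mm above the worktop)
- cell_3 (a point): centre of the crate's fourth (y = 123 mm) cell, on the cell's floor (28 mm above the worktop)
- tray: shallow square steel tray, fixed, 84 x 84 mm outside, 14 mm high, walls and floor 4 mm thick; empty; origin at the centre of its underside
- tray_in (a point): centre of the tray's inner floor, 4 mm above the worktop
- screwdriver_stub: bystander: stubby screwdriver with an orange handle, 27 x 110 x 24 mm, lying on the white board; origin at the centre of its underside
- adapter_3: bystander: black mains adapter, 113 x 42 x 28 mm, lying on the worktop; origin at the centre of its underside
There are look-alikes about, which are no part of the job. What is shaped like the glue_bottle but green is not meant.

How it is judged (in metres and radians):
At the end, for the whole second after the job is handed in: each of the four cells has one large dispensing bottle standing on its floor (underside centre within 24 mm of the cell's floor centre); the glue bottle stands inside the tray (underside centre within 34 mm of the tray's floor centre); all five are upright within 0.12 rad and at rest (distance between any of bottle_1, bottle_2, bottle_3, stowed_bottle and cell_0 below 0.024 m and distance between any of bottle_1, bottle_2, bottle_3, stowed_bottle and cell_1 below 0.024 m and distance between any of bottle_1, bottle_2, bottle_3, stowed_bottle and cell_2 below 0.024 m and distance between any of bottle_1, bottle_2, bottle_3, stowed_bottle and cell_3 below 0.024 m and angle between each of bottle_1, bottle_2, bottle_3, stowed_bottle, glue_bottle's own z axis and vertical below 0.12 rad and linear speed of each of bottle_1, bottle_2, bottle_3, stowed_bottle, glue_bottle below 0.02 m/s and distance between glue_bottle and tray_in below 0.034 m); the robot touches nothing.
It fails at once if a bottle is tipped over (more than 0.7 rad) (angle between any of bottle_1, bottle_2, bottle_3, stowed_bottle, glue_bottle's own z axis and vertical above 0.7 rad).
It fails at once if a bottle is dropped: let go with its underside more than 60 mm above the worktop ((height (world z) of bottle_1 above 0.06 m and contact force between bottle_1 and anything else below 0.01 N) or (height (world z) of bottle_2 above 0.06 m and contact force between bottle_2 and anything else below 0.01 N) or (height (world z) of bottle_3 above 0.06 m and contact force between bottle_3 and anything else below 0.01 N) or (height (world z) of stowed_bottle above 0.06 m and contact force between stowed_bottle and anything else below 0.01 N) or (height (world z) of glue_bottle above 0.06 m and contact force between glue_bottle and anything else below 0.01 N)).
It fails at once if the bottle that already stood in the crate is moved (more than 40 mm) (distance of stowed_bottle from where it was at the start of the episode above 0.04 m).
It fails at once if the screwdriver is moved more than 30 mm (distance of screwdriver_stub from where it was at the start of the episode above 0.03 m).
It fails at once if the mains adapter is moved more than 30 mm (distance of adapter_3 from where it was at the start of the episode above 0.03 m).
It also fails if it takes over 72 s, if anything falls off the work surface, if the arm or the gripper's body presses on something with over 40 N, if the wrist force passes 120 N, or if a joint passes its speed limit or range.

### The arm

A 6-joint arm with a two-finger parallel gripper is mounted at the origin on a cart in front of the work surface, level with it; the furniture and walls round the work are solid. World frame = base frame: x ahead of the robot, y to its left, z up, the work surface at z = 0. Lengths are in m, angles in degrees, forces in N, time in s.
With the tool pointing down it reaches from about 0.4 to 0.825 m from the base axis. Payload 7 kg.
Tool frame: the origin (TCP) lies midway between the tips of the shut fingers; the grasp point (between the pads) lies 19 mm behind it; z points along the fingers, y is the line along which they close (so a half turn about z gives the same grasp; the last joint's range is limited). The gripper opens to 88 mm and grips with 3 to 60 N. Pads are 19 mm wide; open, the fingers measure 130 mm over their backs; the gripper's body (78 mm by 193 mm) begins 47 mm behind the grasp point.
Start: joints at [16.507, 20.546, 0.682, 0, -70.136, -16.507], TCP at [0.675, -0, 0.227] pointing down, gripper open.
Joint ranges: [-176.03, 176.03], [-82.01, 121.73], [-58.28, 71.71], [-173.87, 95.51], [-174.79, -0.11], [-173.66, 173.66]. Speed limits (degrees/s): [136.94, 136.94, 172.46, 180, 180, 180].

### API

Orientations are given as [roll, pitch, yaw] about the fixed x, y, z axes, in that order (R = Rz(yaw) Ry(pitch) Rx(roll)).
In Python, from plant import get_state, optics, order gives the robot as it stands. The module is installed in compiled form; this text tells all that it offers.
- The arm moves only by the tool send_rows, never from a script. Its argument "moves" is a list of rows, each an object with "slide": the shift along the tool's x, y, z as a fraction of full scale, a list of three; "turn": the turn about the tool's z as a fraction of full scale; "gripper": the opening, from 0 (shut) to 1 (fully open). A call has exactly 5 rows; each row is the pose to reach, as a shift and turn from the pose commanded when the call began, along the tool's axes at that moment; what a row does not reach only later rows make up. Full scale, the value 1, is 150 mm for a shift and 90 degrees for a turn. A row lasts 1/12 s, in which the tool goes at most 41.7 mm and 7.16 degrees, less where a joint would pass 70% of its speed; a pose out of reach is approached as far as the arm can. A call with a number of a shift or a turn outside -1 to 1 is refused whole. A call with a gripper value outside its range is refused whole. The fingers move at their own pace and stop on an object; "newtons" is the grip in N (left out, the last holds). Time passes only in rows, so rows that repeat a pose let the fingers close, or fill a call up. It gives the time, the measured TCP pose, the force, the opening and the grip force at its end, in the units of the state.
- get_state(): the state, without advancing time (a new reading comes with each control period).
- optics.capture(name): name is "scene" or "side" or "wrist"; returns a dict with "img" (400x640x3 uint8, red, green, blue), "intrinsics" (3x3 intrinsics, pixels), "origin" and "attitude" of the camera in the world. Camera axes: x right, y down, z forward; pixel columns grow to the right and rows downward; lengths in m; the calibration is good to about 2 mm. A picture is of the moment at which its call begins. There is no depth.
- order.close_job(): hands the job in; it is judged then, once.
Trained networks look in the newest picture that a camera, given by its name, has taken for a name from the list of things; names that differ only in an ending like _2 or _b are one class to them, and where a whole thing is asked for, a point or a joint stands for the part that bears it (a point fixed in the world has none). Each returns a list of dicts, best first, with "p" (0 to 1); they miss things now and then, are a little off and sometimes report something else, mostly with a low value. They report only what shows in the picture. A call takes as long as a camera call. They do not tell look-alikes from the thing itself.
- optics.look_for(camera, name): "location" ([x, y, z] in m, in world coordinates, good to about 4 mm: the middle of the surface that is visible of it).
The state is a dict: "time_s": time; "joints": joint angles; "qd": joint speeds; "joint_torque": joint torques, N m; "tcp_pos": TCP position; "eef_rot": TCP orientation; "contact_force": force on the tool from outside, world axes, zero at the start; "moment": the same for the moment, N m; "gripper_width": finger opening in m; "gripper_force": force on a finger pad.
Only numpy, scipy, OpenCV 4.12 (cv2) and the standard library are available. Lean on these libraries where they do the work, as an engineer would, in place of code of your own. Each camera call takes 0.05 s, during which the arm holds its last target. There are 200 camera calls.

## Working session

There is one attempt and no reset: what is moved stays moved. The work goes in short steps, Python scripts to look and compute and a tool call to move; the robot and the scene stay as the last step left them, time stands still between calls to the robot, and variables do not carry over. Pictures are saved under pics/ and viewed, at most 10 in all, crops included, and the job is handed in when it is done.

Besides the shell and the picture viewer there is one more tool, called as name(argument=value, ...), one argument or row to a line, values as JSON. send_rows: Moves the arm, as the interface text tells. Shift numbers are shares of 150 mm and turn numbers shares of 90 degrees, none past 1 either way. Its arguments: {"type":"object","properties":{"moves":{"type":"array"},"newtons":{"type":"number"}},"required":["moves"]}

```bash
mkdir -p pics
cat > h.py <<'E'
import numpy as np, cv2
from plant import get_state, optics, order
def snap(n,f=None):
    c=optics.capture(n)
    if f: cv2.imwrite('pics/'+f,c['img'][:,:,::-1])
    return c
def proj(c,p):
    R=np.array(c['attitude']); 
    v=R.T@(np.array(p)-np.array(c['origin'])); u=np.array(c['intrinsics'])@v; return (u[:2]/u[2]).round(0)
def ray(c,uv,z):
    d=np.array(c['attitude'])@np.linalg.inv(c['intrinsics'])@[uv[0],uv[1],1]; o=np.array(c['origin']); return o+d*(z-o[2])/d[2]
E
python3 - <<'E'
from h import *
for n in('scene','side'):
    c=snap(n,n+'.png'); print(n,c['origin'],np.array(c['attitude']).round(3).tolist(),np.array(c['intrinsics'])[0])
    for o in('bottle_1','glue_bottle','crate','tray','screwdriver_stub','adapter_3'):
        for d in optics.look_for(n,o): print(o,round(d['p'],2),np.round(d['location'],3),proj(c,d['location']))
print(get_state())
E
```

```text
scene [ 0.0710253  -0.93509331  0.66933431] [-118.836, 1.151, -23.609] [405.50864274   0.         320.30345382]Traceback (most recent call last):
  File "<stdin>", line 5, in <module>
  File "h.py", line 9, in proj
    v=R.T@(np.array(p)-np.array(c['origin'])); u=np.array(c['intrinsics'])@v; return (u[:2]/u[2]).round(0)
                                                 ~~~~~~~~~~~~~~~~~~~~~~~~~^~
ValueError: matmul: Input operand 1 does not have enough dimensions (has 0, gufunc core with signature (n?,k),(k,m?)->(n?,m?) requires 1)
```

Attitude is given as roll, pitch, yaw in degrees.

```bash
sed -i "s/^import.*/&\nfrom scipy.spatial.transform import Rotation as Ro/; s/np.array(c\['attitude'\])/Ro.from_euler('xyz',c['attitude'],degrees=True).as_matrix()/" h.py
python3 - <<'E'
from h import *
for n in('scene','side'):
    c=snap(n,n+'.png'); print(n,c['origin'],c['attitude'])
    for o in('bottle_1','glue_bottle','crate','tray','screwdriver_stub','adapter_3'):
        for d in optics.look_for(n,o): print(o,round(d['p'],2),np.round(d['location'],3),proj(c,d['location']))
print(get_state())
E
```

```text
scene [ 0.0710253  -0.93509331  0.66933431] [-118.83618385    1.1513502   -23.60883215]
bottle_1 0.74 [0.466 0.005 0.067] [319. 214.]
bottle_1 0.69 [0.551 0.152 0.033] [325. 197.]
glue_bottle 0.57 [0.48  0.302 0.075] [289. 173.]
crate 0.9 [0.454 0.21  0.048] [292. 192.]
tray 0.56 [ 0.468 -0.123  0.006] [339. 255.]
tray 0.41 [0.554 0.154 0.031] [326. 197.]
screwdriver_stub 0.56 [ 0.464 -0.001  0.066] [320. 216.]
screwdriver_stub 0.45 [0.554 0.153 0.036] [326. 196.]
adapter_3 0.22 [0.458 0.211 0.042] [293. 193.]
side [0.44071682 1.03274487 0.87619866] [-129.0412362     0.33155754 -176.77179592]
bottle_1 0.92 [0.464 0.043 0.073] [330. 198.]
bottle_1 0.9 [ 0.634 -0.059  0.065] [276. 177.]
bottle_1 0.89 [ 0.565 -0.007  0.067] [297. 188.]
tray 0.92 [ 0.512 -0.136  0.006] [317. 179.]
tray 0.53 [0.478 0.333 0.038] [320. 285.]
screwdriver_stub 0.67 [0.541 0.159 0.033] [300. 235.]
adapter_3 0.72 [ 0.426 -0.28   0.026] [344. 150.]
{'time_s': 0.8, 'joints': array([ 1.65084318e+01,  2.05424868e+01,  6.82670972e-01,  1.07790398e-03,
       -7.01360630e+01, -1.65072006e+01]), 'qd': array([ 0.05940798,  0.09403704, -0.01322437,  0.04176125,  0.03763275,
        0.03188939]), 'joint_torque': array([ 4.74966928e-04, -5.82284260e+01,  2.93283015e+01,  7.00241581e+00,
        1.23397959e-02,  2.77653305e-05]), 'tcp_pos': array([ 6.74984984e-01, -5.58612879e-06,  2.26613807e-01]), 'eef_rot': array([-1.79995761e+02,  1.98960358e-04, -8.99984025e+01]), 'contact_force': array([ 0.48784091, -0.17114567,  0.08411624]), 'moment': array([-0.04982012,  0.0298243 ,  0.03708075]), 'gripper_force': 0.0, 'gripper_width': 0.08805526325409906}
```

View pics/scene.png

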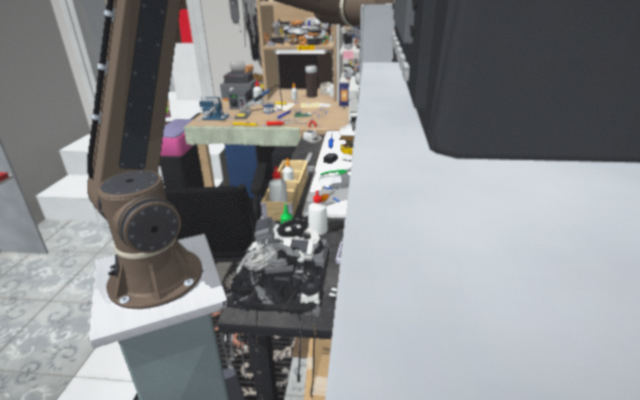

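View pics/side.png

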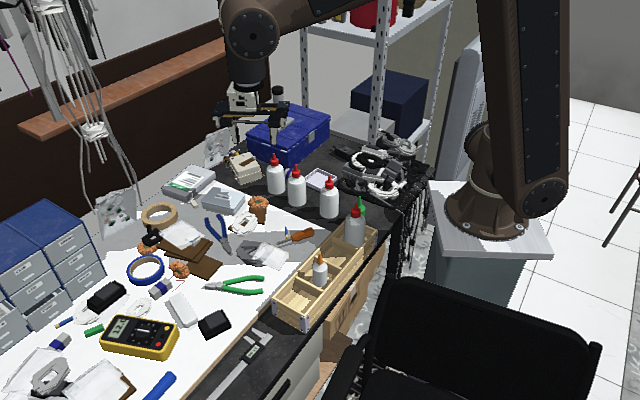

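The side view shows three loose bottles at (276,177), (297,188) and (330,198), the tray at (318,180) and the screwdriver at (298,236). The crate runs from about (370,230) to (290,320). It holds the stowed bottle at (355,225) and a white, orange-nozzled glue bottle at (320,270). A green-topped look-alike is behind the crate at about (361,208). The scene camera's view is mostly blocked. An enlarged crop should confirm these.

Run:
```python
import cv2
i=cv2.imread('pics/side.png')[130:340,220:430]; cv2.imwrite('pics/crop.png',cv2.resize(i,(600,600),interpolation=cv2.INTER_CUBIC))
```

```text
(no output)
```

View pics/crop.png

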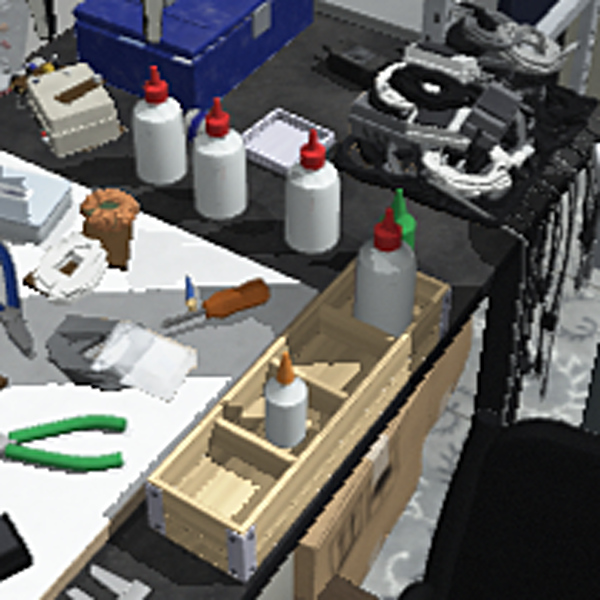

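The crop confirms it. The white, orange-nozzled bottle in the cell at crop (286,410) is the glue bottle, since the green one at crop (402,215) stands outside the crate. Next I'll work out the geometry.

Run:
```python
from h import *
c=snap('side')
f=lambda p:(220+p[0]*.35,130+p[1]*.35)
P=[('bL',(154,68),.14),('bM',(216,98),.14),('bR',(313,131),.14),('stow',(389,210),.168),('glue',(286,348),.126),('green',(400,190),.098)]
P+=[('rim',p,.066) for p in((150,484),(240,527),(450,287),(365,254))]+[('div',p,.066) for p in((217,422),(293,463))]
P+=[('tray',p,.014) for p in((243,138),(270,108),(336,132),(307,168))]+[('scr',p,.012) for p in ((268,290),(165,325))]
for n,p,z in P: print(n,ray(c,f(p),z).round(3))
for d in optics.look_for('side','crate')+optics.look_for('side','glue_bottle')+optics.look_for('side','stowed_bottle'): print(d)
# synthetic search: fit crate yaw/pos from the rim corners
import numpy as np
from scipy.optimize import least_squares
pts=[ray(c,f(p),.066)[:2] for p in((150,484),(240,527),(450,287),(365,254))]
L=np.array([(.047,.167),(-.047,.167),(-.047,-.167),(.047,-.167)])
g=lambda q:(L@np.array([[np.cos(q[2]),np.sin(q[2])],[-np.sin(q[2]),np.cos(q[2])]])+q[:2]-pts).ravel()
s=least_squares(g,[.45,.2,0]); print('crate',s.x[:2].round(4),np.degrees(s.x[2]),(s.fun*1000).round(1))
```

```text
bL [ 0.638 -0.075  0.14 ]
bM [ 0.567 -0.024  0.14 ]
bR [0.467 0.028 0.14 ]
stow [0.396 0.179 0.168]
glue [0.479 0.309 0.126]
green [0.381 0.064 0.098]
rim [0.582 0.405 0.066]
rim [0.508 0.442 0.066]
rim [0.334 0.165 0.066]
rim [0.413 0.123 0.066]
div [0.535 0.339 0.066]
div [0.47  0.378 0.066]
tray [ 0.551 -0.126  0.014]
tray [ 0.524 -0.187  0.014]
tray [ 0.445 -0.143  0.014]
tray [ 0.476 -0.074  0.014]
scr [0.507 0.121 0.012]
scr [0.603 0.175 0.012]
{'location': [0.4771, 0.3317, 0.0361], 'p': 0.75}
{'location': [0.5089, -0.1404, 0.0052], 'p': 0.75}
{'location': [0.4287, -0.2789, 0.0255], 'p': 0.44}
{'location': [0.4818, 0.3235, 0.0762], 'p': 0.94}
{'location': [0.3747, 0.063, 0.0667], 'p': 0.67}
{'location': [0.3974, 0.1952, 0.1015], 'p': 0.93}
crate [0.4594 0.2838] -31.23639069843018 [ 4.1 -2.5 -2.   9.3 -1.9 -0.  -0.3 -6.8]
```

send_rows(
  moves=[
    {"slide": [-0.19,0.14,-0.08],"turn": 0.07,"gripper": 0.6},
    {"slide": [-0.38,0.29,-0.16],"turn": 0.14,"gripper": 0.6},
    {"slide": [-0.57,0.43,-0.24],"turn": 0.21,"gripper": 0.6},
    {"slide": [-0.76,0.58,-0.32],"turn": 0.28,"gripper": 0.6},
    {"slide": [-0.947,0.72,-0.4],"turn": 0.347,"gripper": 0.6},
  ],
  newtons=25,
)

```text
time_s: 1.42
tcp_pos: [0.5657, 0.143, 0.2872]
eef_rot: [-180.0, 0.0, -121.6]
contact_force: [0.5, -0.0, 0.1]
gripper_width: 0.0602
gripper_force: 0.0
```

send_rows(
  moves=[
    {"slide": [-0.1,0.2,-0.08],"turn": 0,"gripper": 0.6},
    {"slide": [-0.2,0.4,-0.16],"turn": 0,"gripper": 0.6},
    {"slide": [-0.3,0.6,-0.24],"turn": 0,"gripper": 0.6},
    {"slide": [-0.4,0.8,-0.32],"turn": 0,"gripper": 0.6},
    {"slide": [-0.436,1.0,-0.4],"turn": 0,"gripper": 0.6},
  ],
)

```text
time_s: 1.83
tcp_pos: [0.4718, 0.2776, 0.347]
eef_rot: [-180.0, 0.0, -121.2]
contact_force: [1.2, 1.3, 0.0]
gripper_width: 0.0527
gripper_force: 0.0
```

Run:
```python
from h import *
c=snap('wrist','w1.png'); s=get_state(); print(s['tcp_pos'].round(4),s['eef_rot'].round(2),s['time_s'],c['origin'],c['attitude'])
for n in('crate','glue_bottle','stowed_bottle'):
    for d in optics.look_for('wrist',n): print(n,round(d['p'],2),np.round(d['location'],3),proj(c,d['location']))
q=np.radians(-31.24);R=np.array([[np.cos(q),-np.sin(q)],[np.sin(q),np.cos(q)]])
for l in((.047,.167),(-.047,.167),(-.047,-.167),(.047,-.167)): print(l,proj(c,[*(R@l+[.4594,.2838]),.066]))
```

```text
[0.4697 0.28   0.3499] [-179.99    0.25 -121.12] 1.8833 [0.42922877 0.20707527 0.5055991 ] [1.62480430e+02 8.75445716e-02 1.48857621e+02]
crate 0.81 [0.455 0.272 0.024] [334. 147.]
crate 0.22 [0.484 0.051 0.021] [224.   8.]
stowed_bottle 0.74 [0.396 0.177 0.119] [338.  52.]
(0.047, 0.167) [302. 275.]
(-0.047, 0.167) [367. 276.]
(-0.047, -0.167) [379.  17.]
(0.047, -0.167) [297.  17.]
```

View pics/w1.png

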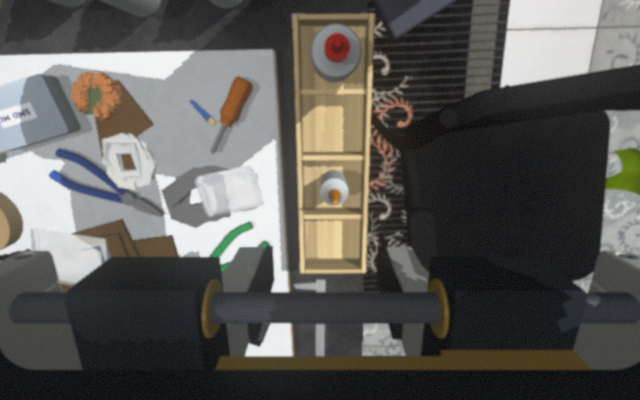

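The wrist view looks down on the crate, with rim corners at (292,15), (376,13), (366,273) and (301,273). The stowed bottle's nozzle is at (337,46) and the glue nozzle at (334,194). Next I'll refit the crate.

```bash
cat >> h.py <<'E'
def to(p,z):
    "slide fractions from the current pose to a target (tool axes)"
    s=get_state(); R=Ro.from_euler('xyz',s['eef_rot'],degrees=True).as_matrix()
    return (R.T@(np.array([p[0],p[1],z])-s['tcp_pos'])/.15).round(3), s['eef_rot'][2].round(2)
E
python3 - <<'E'
from h import *
from scipy.optimize import least_squares
c=snap('wrist')
pts=[ray(c,p,.066)[:2] for p in((301,273),(366,273),(376,13),(292,14))]
L=np.array([(.047,.167),(-.047,.167),(-.047,-.167),(.047,-.167)])
g=lambda q:(L@np.array([[np.cos(q[2]),np.sin(q[2])],[-np.sin(q[2]),np.cos(q[2])]])+q[:2]-pts).ravel()
s=least_squares(g,[.45,.2,-.5]).x; print('crate',s[:2].round(4),np.degrees(s[2]))
y=np.array([-np.sin(s[2]),np.cos(s[2])])
for k in(-.123,-.041,.041,.123): print((s[:2]+k*y).round(4))
print('stow',ray(c,(337,46),.168),'glue',ray(c,(334,196),.126))
print(to((.467,.028),.25))
E
```

```text
crate [0.4605 0.2781] -30.703140176332575
[0.3977 0.1723]
[0.4396 0.2428]
[0.4814 0.3133]
[0.5233 0.3838]
stow [0.39886897 0.17505355 0.168     ] glue [0.4784889  0.30643215 0.126     ]
(array([ 1.432, -0.824,  0.643]), np.float64(-121.18))
```

send_rows(
  moves=[
    {"slide": [0.15,-0.17,0.1],"turn": 0,"gripper": 0.6},
    {"slide": [0.3,-0.34,0.2],"turn": 0,"gripper": 0.6},
    {"slide": [0.45,-0.5,0.3],"turn": 0,"gripper": 0.6},
    {"slide": [0.6,-0.66,0.4],"turn": 0,"gripper": 0.6},
    {"slide": [0.65,-0.82,0.5],"turn": 0,"gripper": 0.6},
  ],
)

```text
time_s: 2.5
tcp_pos: [0.5267, 0.1247, 0.2708]
eef_rot: [180.0, -0.0, -121.4]
contact_force: [-0.7, -0.6, -0.4]
gripper_width: 0.0527
gripper_force: 0.0
```

Run:
```python
from h import *
c=snap('wrist','w2.png'); print(get_state()['tcp_pos'],c['origin'])
for n in('bottle_1','tray'):
    for d in optics.look_for('wrist',n): print(n,round(d['p'],2),np.round(d['location'],3),proj(c,d['location']))
for p in((.638,-.075),(.567,-.024),(.467,.028)):print(proj(c,[*p,.14]))
```

```text
[0.52798127 0.12283975 0.267132  ] [0.48403013 0.05432198 0.42945184]
bottle_1 0.85 [ 0.632 -0.068  0.093] [117.  63.]
bottle_1 0.84 [0.473 0.028 0.092] [321.  63.]
bottle_1 0.76 [ 0.559 -0.012  0.086] [220.  75.]
bottle_1 0.52 [0.431 0.225 0.034] [436. 198.]
[71. 54.]
[183.  64.]
[326.  53.]
```

View pics/w2.png

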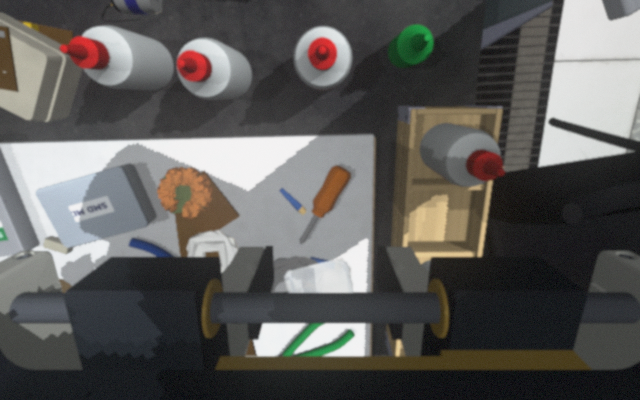

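The wrist view shows the three nozzle tips at (68,50), (185,66) and (323,50), within 4 px of what I predicted from the side camera. The green look-alike is at (415,42).

Run:
```python
from h import *
c=snap('wrist')
for p in((69,50),(185,66),(323,51)): print(ray(c,p,.14).round(4))
print(to((.467,.027),.102))
```

```text
[ 0.6361 -0.0772  0.14  ]
[ 0.5666 -0.0212  0.14  ]
[0.4685 0.0261 0.14  ]
(array([ 0.776, -0.003,  1.125]), np.float64(-121.42))
```

send_rows(
  moves=[
    {"slide": [0.2,0,0.1],"turn": 0,"gripper": 0.6},
    {"slide": [0.4,0,0.2],"turn": 0,"gripper": 0.6},
    {"slide": [0.6,-0.01,0.3],"turn": 0,"gripper": 0.6},
    {"slide": [0.774,-0.01,0.4],"turn": 0,"gripper": 0.6},
    {"slide": [0.774,-0.01,0.5],"turn": 0,"gripper": 0.6},
  ],
)

```text
time_s: 3.12
tcp_pos: [0.466, 0.0262, 0.1967]
eef_rot: [-180.0, 0.0, -121.3]
contact_force: [0.6, 0.8, -0.5]
gripper_width: 0.0525
gripper_force: 0.0
```

send_rows(
  moves=[
    {"slide": [0,0,0.1],"turn": 0,"gripper": 0.6},
    {"slide": [0,0,0.25],"turn": 0,"gripper": 0.6},
    {"slide": [0,0,0.4],"turn": 0,"gripper": 0.6},
    {"slide": [0,0,0.52],"turn": 0,"gripper": 0.6},
    {"slide": [0,0,0.61],"turn": 0,"gripper": 0.6},
  ],
)

```text
time_s: 3.53
tcp_pos: [0.4681, 0.0288, 0.1041]
eef_rot: [180.0, -0.0, -121.2]
contact_force: [-0.1, 0.3, -0.5]
gripper_width: 0.0524
gripper_force: 0.0
```

Run:
```python
from h import *
s=get_state();print(s['tcp_pos'],s['contact_force']);print(to((.468,.0265),.103))
c=snap('side','s2.png')
i=c['img'][130:250,260:400,::-1]; cv2.imwrite('pics/s2c.png',cv2.resize(i,(700,600),interpolation=cv2.INTER_CUBIC))
```

```text
[0.46808082 0.02884968 0.1041227 ] [-0.05806642  0.26728414 -0.47890384]
(array([ 0.014, -0.008,  0.007]), np.float64(-121.21))
```

View pics/s2c.png

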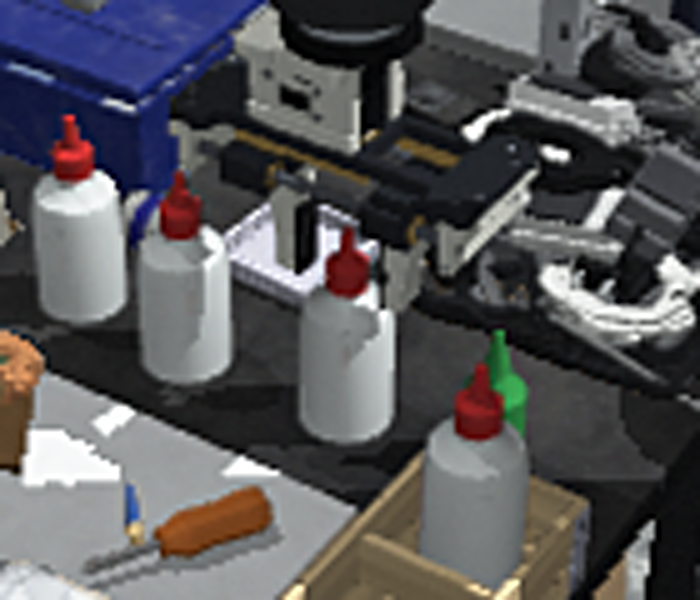

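The fingers straddle the neck, with finger tips at crop (300,270) and (400,308) and the neck at (348,288). I'll close and lift.

send_rows(
  moves=[
    {"slide": [0.01,-0.008,0.005],"turn": 0,"gripper": 0.6},
    {"slide": [0.01,-0.008,0.005],"turn": 0,"gripper": 0.1},
    {"slide": [0.01,-0.008,0.005],"turn": 0,"gripper": 0.1},
    {"slide": [0.01,-0.008,0.005],"turn": 0,"gripper": 0.1},
    {"slide": [0.01,-0.008,0.005],"turn": 0,"gripper": 0.1},
  ],
  newtons=25,
)

```text
time_s: 4.0
tcp_pos: [0.4692, 0.0269, 0.1052]
eef_rot: [-179.9, 0.1, -121.2]
contact_force: [0.3, -1.0, 0.2]
gripper_width: 0.0314
gripper_force: 0.0
```

send_rows(
  moves=[
    {"slide": [0,0,0],"turn": 0,"gripper": 0.1},
    {"slide": [0,0,0],"turn": 0,"gripper": 0.1},
    {"slide": [0,0,0],"turn": 0,"gripper": 0.1},
    {"slide": [0,0,-0.05],"turn": 0,"gripper": 0.1},
    {"slide": [0,0,-0.1],"turn": 0,"gripper": 0.1},
  ],
)

```text
time_s: 4.42
tcp_pos: [0.468, 0.0264, 0.1194]
eef_rot: [179.9, -0.1, -121.2]
contact_force: [-0.2, -0.5, -0.3]
gripper_width: 0.0227
gripper_force: 25.0
```

send_rows(
  moves=[
    {"slide": [0,0,-0.12],"turn": 0,"gripper": 0.1},
    {"slide": [0,0,-0.24],"turn": 0,"gripper": 0.1},
    {"slide": [0,0,-0.36],"turn": 0,"gripper": 0.1},
    {"slide": [0,0,-0.48],"turn": 0,"gripper": 0.1},
    {"slide": [0,0,-0.58],"turn": 0,"gripper": 0.1},
  ],
)

```text
time_s: 4.83
tcp_pos: [0.4686, 0.0266, 0.2083]
eef_rot: [-180.0, 0.1, -121.2]
contact_force: [0.9, -0.2, -1.5]
gripper_width: 0.0227
gripper_force: 25.0
```

Run:
```python
from h import *
s=get_state();print(s['tcp_pos'],s['contact_force'],s['gripper_width'])
c=snap('side')
for d in optics.look_for('side','bottle_1'): print(round(d['p'],2),np.round(d['location'],3),proj(c,d['location']))
print(to((.439,.245),.205),to((.4785,.3075),.205))
```

```text
[0.468618   0.02661398 0.20827558] [ 0.9177963  -0.16838398 -1.47736186] 0.02267884598005824
0.95 [ 0.565 -0.009  0.069] [297. 187.]
0.81 [0.467 0.043 0.166] [329. 171.]
(array([-1.136,  0.929,  0.031]), np.float64(-121.21)) (array([-1.629,  0.92 ,  0.033]), np.float64(-121.21))
```

send_rows(
  moves=[
    {"slide": [-0.2,0,0],"turn": 0,"gripper": 0.1},
    {"slide": [-0.4,0,0],"turn": 0,"gripper": 0.1},
    {"slide": [-0.6,0,0],"turn": 0,"gripper": 0.1},
    {"slide": [-0.8,0,0],"turn": 0,"gripper": 0.1},
    {"slide": [-1,0,0],"turn": 0,"gripper": 0.1},
  ],
)

```text
time_s: 5.35
tcp_pos: [0.5464, 0.1559, 0.2057]
eef_rot: [180.0, -0.0, -121.2]
contact_force: [1.1, -0.2, -1.0]
gripper_width: 0.0226
gripper_force: 25.0
```

send_rows(
  moves=[
    {"slide": [-0.12,0.15,0],"turn": 0,"gripper": 0.1},
    {"slide": [-0.136,0.35,0],"turn": 0,"gripper": 0.1},
    {"slide": [-0.136,0.55,0],"turn": 0,"gripper": 0.1},
    {"slide": [-0.136,0.75,0],"turn": 0,"gripper": 0.1},
    {"slide": [-0.136,0.925,0],"turn": 0,"gripper": 0.1},
  ],
)

```text
time_s: 5.77
tcp_pos: [0.4364, 0.2446, 0.2054]
eef_rot: [180.0, -0.1, -121.2]
contact_force: [-0.4, 0.6, -0.6]
gripper_width: 0.0226
gripper_force: 25.0
```

Run:
```python
from h import *
c=snap('wrist','w3.png');s=snap('side'); cv2.imwrite('pics/w3.png',np.hstack([cv2.resize(s['img'][170:340,260:400,::-1],(420,510),interpolation=cv2.INTER_CUBIC),cv2.resize(c['img'][:,:,::-1],(380,510))]))
print(get_state()['tcp_pos'],to((.439,.245),.1315))
```

```text
[0.43552705 0.24523112 0.20599631] (array([-0.011, -0.021,  0.497]), np.float64(-121.08))
```

View pics/w3.png

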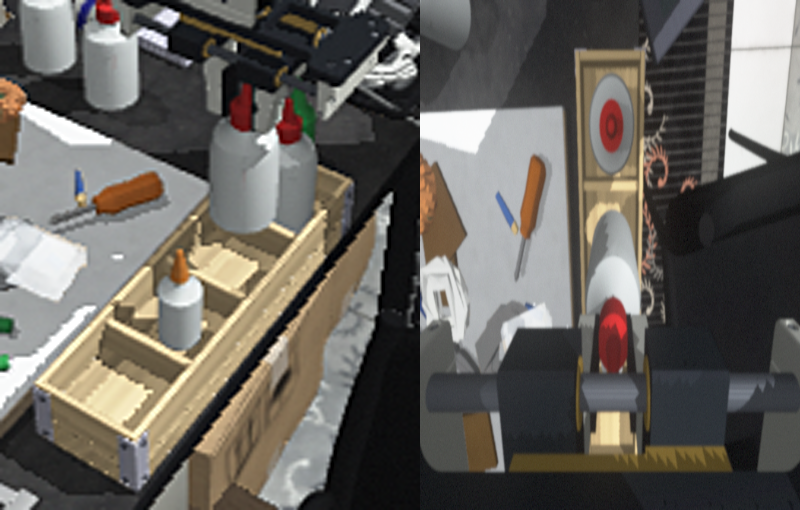

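The bottle hangs upright over cell 1, left panel (243,170), beside the stowed bottle and centred across the crate. I'll lower it.

send_rows(
  moves=[
    {"slide": [-0.011,-0.021,0.1],"turn": 0,"gripper": 0.1},
    {"slide": [-0.011,-0.021,0.2],"turn": 0,"gripper": 0.1},
    {"slide": [-0.011,-0.021,0.3],"turn": 0,"gripper": 0.1},
    {"slide": [-0.011,-0.021,0.4],"turn": 0,"gripper": 0.1},
    {"slide": [-0.011,-0.021,0.46],"turn": 0,"gripper": 0.1},
  ],
)

```text
time_s: 6.28
tcp_pos: [0.4413, 0.2431, 0.1354]
eef_rot: [180.0, -0.1, -121.3]
contact_force: [-0.3, 0.0, -1.1]
gripper_width: 0.0227
gripper_force: 25.0
```

send_rows(
  moves=[
    {"slide": [0,0,0.01],"turn": 0,"gripper": 0.1},
    {"slide": [0,0,0.02],"turn": 0,"gripper": 0.1},
    {"slide": [0,0,0.027],"turn": 0,"gripper": 0.1},
    {"slide": [0,0,0.027],"turn": 0,"gripper": 0.1},
    {"slide": [0,0,0.027],"turn": 0,"gripper": 0.1},
  ],
)

```text
time_s: 6.7
tcp_pos: [0.4422, 0.2443, 0.1339]
eef_rot: [-180.0, 0.1, -121.2]
contact_force: [-0.2, 0.3, 0.1]
gripper_width: 0.0229
gripper_force: 25.0
```

send_rows(
  moves=[
    {"slide": [0,0,0.007],"turn": 0,"gripper": 0.1},
    {"slide": [0,0,0.007],"turn": 0,"gripper": 0.1},
    {"slide": [0,0,0.007],"turn": 0,"gripper": 0.5},
    {"slide": [0,0,0.007],"turn": 0,"gripper": 0.5},
    {"slide": [0,0,0.007],"turn": 0,"gripper": 0.5},
  ],
)

```text
time_s: 7.12
tcp_pos: [0.4418, 0.2441, 0.1322]
eef_rot: [180.0, 0.0, -121.2]
contact_force: [0.2, 0.7, -0.4]
gripper_width: 0.0374
gripper_force: 0.0
```

send_rows(
  moves=[
    {"slide": [0,0,0],"turn": 0,"gripper": 0.5},
    {"slide": [0,0,0],"turn": 0,"gripper": 0.5},
    {"slide": [0,0,-0.15],"turn": 0,"gripper": 0.5},
    {"slide": [0,0,-0.35],"turn": 0,"gripper": 0.6},
    {"slide": [0,0,-0.55],"turn": 0,"gripper": 0.6},
  ],
)

```text
time_s: 7.53
tcp_pos: [0.4414, 0.2435, 0.2151]
eef_rot: [180.0, -0.1, -121.2]
contact_force: [0.5, -0.3, 0.1]
gripper_width: 0.0505
gripper_force: 0.0
```

Run:
```python
from h import *
c=snap('side')
for d in optics.look_for('side','bottle_1')+optics.look_for('side','glue_bottle'): print(round(d['p'],2),np.round(d['location'],3),proj(c,d['location']))
print(get_state()['tcp_pos'],to((.4785,.3075),.073))
```

```text
0.79 [ 0.633 -0.063  0.065] [276. 177.]
0.77 [0.438 0.257 0.1  ] [338. 245.]
0.59 [ 0.565 -0.007  0.062] [297. 189.]
0.89 [0.478 0.323 0.077] [321. 270.]
[0.44286398 0.24513158 0.21709852] (array([-0.474,  0.013,  0.963]), np.float64(-121.22))
```

send_rows(
  moves=[
    {"slide": [-0.16,0,0],"turn": 0,"gripper": 0.75},
    {"slide": [-0.32,0.01,0],"turn": 0,"gripper": 0.75},
    {"slide": [-0.474,0.013,0.1],"turn": 0,"gripper": 0.75},
    {"slide": [-0.474,0.013,0.25],"turn": 0,"gripper": 0.75},
    {"slide": [-0.474,0.013,0.4],"turn": 0,"gripper": 0.75},
  ],
  newtons=15,
)

```text
time_s: 8.1
tcp_pos: [0.4772, 0.3067, 0.1528]
eef_rot: [180.0, -0.0, -121.2]
contact_force: [0.2, 0.4, -0.4]
gripper_width: 0.0655
gripper_force: 0.0
```

send_rows(
  moves=[
    {"slide": [0,0,0.14],"turn": 0,"gripper": 0.75},
    {"slide": [0,0,0.28],"turn": 0,"gripper": 0.75},
    {"slide": [0,0,0.4],"turn": 0,"gripper": 0.75},
    {"slide": [0,0,0.5],"turn": 0,"gripper": 0.75},
    {"slide": [0,0,0.557],"turn": 0,"gripper": 0.75},
  ],
)

```text
time_s: 8.52
tcp_pos: [0.4758, 0.3045, 0.0682]
eef_rot: [179.9, -0.2, -121.3]
contact_force: [-0.4, -0.0, 0.3]
gripper_width: 0.0658
gripper_force: 0.0
```

send_rows(
  moves=[
    {"slide": [0,0,0],"turn": 0,"gripper": 0.75},
    {"slide": [0,0,0],"turn": 0,"gripper": 0.3},
    {"slide": [0,0,0],"turn": 0,"gripper": 0.3},
    {"slide": [0,0,0],"turn": 0,"gripper": 0.3},
    {"slide": [0,0,0],"turn": 0,"gripper": 0.3},
  ],
)

```text
time_s: 8.93
tcp_pos: [0.4774, 0.3063, 0.0721]
eef_rot: [-180.0, 0.1, -121.2]
contact_force: [0.4, 0.2, -0.9]
gripper_width: 0.0447
gripper_force: 0.0
```

send_rows(
  moves=[
    {"slide": [0,0,0],"turn": 0,"gripper": 0.3},
    {"slide": [0,0,0],"turn": 0,"gripper": 0.3},
    {"slide": [0,0,0],"turn": 0,"gripper": 0.3},
    {"slide": [0,0,0],"turn": 0,"gripper": 0.3},
    {"slide": [0,0,0],"turn": 0,"gripper": 0.3},
  ],
)

```text
time_s: 9.35
tcp_pos: [0.4773, 0.3062, 0.0717]
eef_rot: [-180.0, 0.1, -121.2]
contact_force: [-1.3, 0.4, 4.8]
gripper_width: 0.0348
gripper_force: 15.0
```

send_rows(
  moves=[
    {"slide": [0,0,-0.1],"turn": 0,"gripper": 0.3},
    {"slide": [0,0,-0.22],"turn": 0,"gripper": 0.3},
    {"slide": [0,0,-0.36],"turn": 0,"gripper": 0.3},
    {"slide": [0,0,-0.5],"turn": 0,"gripper": 0.3},
    {"slide": [0,0,-0.6],"turn": 0,"gripper": 0.3},
  ],
)

```text
time_s: 9.77
tcp_pos: [0.4772, 0.3059, 0.1626]
eef_rot: [-180.0, 0.0, -121.2]
contact_force: [-0.0, -0.3, -0.4]
gripper_width: 0.0349
gripper_force: 15.0
```

Run:
```python
from h import *
c=snap('side')
for d in optics.look_for('side','glue_bottle'): print(round(d['p'],2),np.round(d['location'],3),proj(c,d['location']))
s=get_state();print(s['tcp_pos'],s['contact_force'],s['gripper_width'])
```

```text
0.95 [0.481 0.32  0.161] [319. 244.]
0.46 [0.38  0.059 0.078] [360. 201.]
[0.4780703  0.30677522 0.16375127] [ 0.7100009   0.48259221 -1.10703855] 0.03471756743131558
```

send_rows(
  moves=[
    {"slide": [0,-0.2,0],"turn": 0,"gripper": 0.3},
    {"slide": [0,-0.4,0],"turn": 0,"gripper": 0.3},
    {"slide": [0,-0.6,0],"turn": 0,"gripper": 0.3},
    {"slide": [0,-0.8,0],"turn": 0,"gripper": 0.3},
    {"slide": [0.05,-0.92,0],"turn": 0,"gripper": 0.3},
  ],
)

```text
time_s: 10.28
tcp_pos: [0.593, 0.2268, 0.1595]
eef_rot: [180.0, -0.1, -121.3]
contact_force: [-0.3, 0.4, 0.3]
gripper_width: 0.035
gripper_force: 15.0
```

send_rows(
  moves=[
    {"slide": [0.2,0,0],"turn": 0,"gripper": 0.3},
    {"slide": [0.4,0,0],"turn": 0,"gripper": 0.3},
    {"slide": [0.6,0,0],"turn": 0,"gripper": 0.3},
    {"slide": [0.8,0,0],"turn": 0,"gripper": 0.3},
    {"slide": [1,0,0],"turn": 0,"gripper": 0.3},
  ],
)

```text
time_s: 10.7
tcp_pos: [0.5119, 0.0981, 0.1598]
eef_rot: [179.9, -0.1, -121.2]
contact_force: [1.3, -0.8, -0.0]
gripper_width: 0.0347
gripper_force: 15.0
```

send_rows(
  moves=[
    {"slide": [0.15,0,0],"turn": 0,"gripper": 0.3},
    {"slide": [0.3,0,0],"turn": 0,"gripper": 0.3},
    {"slide": [0.45,0,0],"turn": 0,"gripper": 0.3},
    {"slide": [0.55,0,0],"turn": 0,"gripper": 0.3},
    {"slide": [0.55,0,0],"turn": 0,"gripper": 0.3},
  ],
)

```text
time_s: 11.12
tcp_pos: [0.4684, 0.027, 0.1605]
eef_rot: [179.9, -0.1, -121.3]
contact_force: [-0.5, -0.1, -0.4]
gripper_width: 0.0348
gripper_force: 15.0
```

Run:
```python
from h import *
c=snap('wrist','w4.png'); s=get_state();print(s['tcp_pos'],s['gripper_width'])
for n in('tray','adapter_3'):
    for d in optics.look_for('wrist',n): print(n,round(d['p'],2),np.round(d['location'],3),proj(c,d['location']))
```

```text
[0.4697272  0.02806309 0.16082202] 0.035005458125248516
tray 0.68 [ 0.506 -0.134  0.001] [190.  52.]
```

View pics/w4.png

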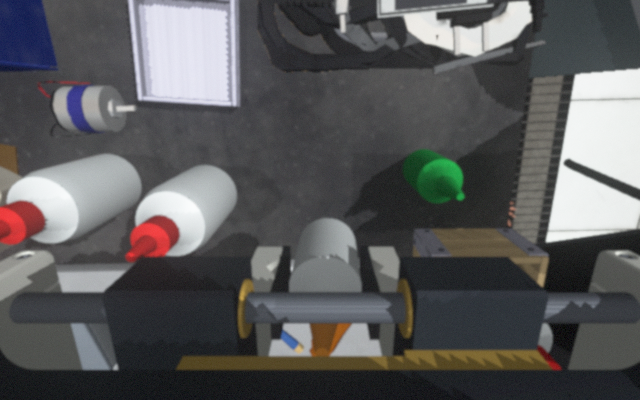

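The wrist view shows the tray's near corners at (136,103) and (240,106), black clutter from column 262 and bottle bases at lower left. Before lowering I'll check how tall the clutter is.

Run:
```python
from h import *
w=snap('wrist');s=snap('side');c=snap('scene')
print('tray near corners',[ray(w,p,.014)[:2].round(4) for p in((137,104),(240,106))])
n=[ray(w,p,.014)[:2] for p in((137,104),(240,106))]; m=(n[0]+n[1])/2; e=n[1]-n[0]; print(np.linalg.norm(e)); e/=np.linalg.norm(e); q=np.array([-e[1],e[0]]); print(m+.042*q,m-.042*q)
for z in(0,.05,.1): print(z,[ray(w,p,z)[:2].round(3).tolist() for p in((262,60),(400,55),(530,40))],'side',[ray(s,(220+a*.35,130+b*.35),z)[:2].round(3).tolist() for a,b in((345,160),(430,65),(400,110))])
def cr(i,a,b,u,v,W,H): return cv2.resize(i[v:b,u:a,::-1],(W,H),interpolation=cv2.INTER_CUBIC)
cv2.imwrite('pics/clut.png',np.hstack([cr(s['img'],420,220,280,120,420,300),cr(c['img'],380,330,220,190,343,300)]))
```

```text
tray near corners [array([ 0.5704, -0.1189]), array([ 0.4957, -0.0718])]
0.08842317425608232
[ 0.51063572 -0.13087256] [ 0.55546518 -0.05983511]
0 [[0.46, -0.095], [0.356, -0.036], [0.256, 0.011]] side [[0.434, -0.109], [0.331, -0.309], [0.37, -0.21]]
0.05 [[0.455, -0.086], [0.367, -0.037], [0.283, 0.002]] side [[0.435, -0.044], [0.337, -0.233], [0.374, -0.139]]
0.1 [[0.45, -0.078], [0.379, -0.038], [0.31, -0.006]] side [[0.435, 0.021], [0.344, -0.156], [0.378, -0.068]]
```

View pics/clut.png

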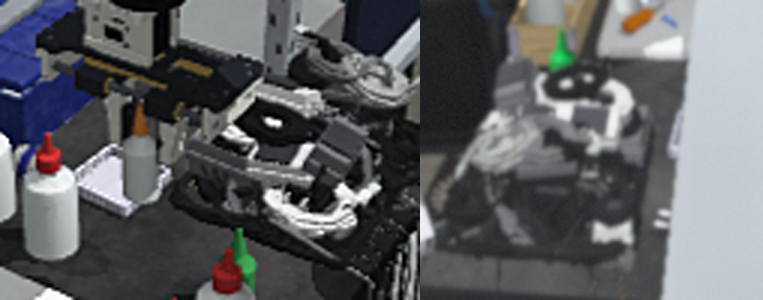

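Run:
```python
from h import *
s=snap('side')
f=lambda p:(220+p[0]*.35,130+p[1]*.35)
for p in((165,105),(240,65),(312,20)): print(p,[ray(s,f(p),z)[:2].round(3).tolist() for z in(0,.1)])
print(proj(s,(.489,-.242,.11)),proj(s,(.421,-.202,.11)))
print(get_state()['joints'].round(1))
for p,z in(((.504,-.139),.16),):print(to(p,z))
```

```text
(165, 105) [[0.651, -0.207], [0.627, -0.065]]
(240, 65) [[0.568, -0.298], [0.554, -0.146]]
(312, 20) [[0.482, -0.41], [0.477, -0.245]]
[326. 135.] [346. 142.]
[ 27.6   4.5 -29.6  -0.  -56.  -58.8]
(array([ 0.847, -0.771,  0.006]), np.float64(-121.2))
```

The blue box is well clear. The clutter pile could foul the gripper body, so I'll turn the gripper a quarter turn above the tray before lowering.

send_rows(
  moves=[
    {"slide": [0.2,0,0],"turn": 0,"gripper": 0.3},
    {"slide": [0.4,0,0],"turn": 0,"gripper": 0.3},
    {"slide": [0.6,0,0],"turn": 0,"gripper": 0.3},
    {"slide": [0.8,0,0],"turn": 0,"gripper": 0.3},
    {"slide": [0.847,0,0],"turn": 0,"gripper": 0.3},
  ],
)

```text
time_s: 11.88
tcp_pos: [0.4024, -0.0814, 0.1608]
eef_rot: [179.9, -0.0, -121.3]
contact_force: [-0.1, -0.8, -1.2]
gripper_width: 0.0347
gripper_force: 15.0
```

send_rows(
  moves=[
    {"slide": [0,-0.16,0],"turn": -0.07,"gripper": 0.3},
    {"slide": [0,-0.32,0],"turn": -0.14,"gripper": 0.3},
    {"slide": [0,-0.48,0],"turn": -0.21,"gripper": 0.3},
    {"slide": [0,-0.64,0],"turn": -0.28,"gripper": 0.3},
    {"slide": [0,-0.771,0],"turn": -0.35,"gripper": 0.3},
  ],
)

```text
time_s: 12.3
tcp_pos: [0.5055, -0.14, 0.1609]
eef_rot: [-180.0, -0.0, -89.4]
contact_force: [0.7, 0.2, 0.0]
gripper_width: 0.0349
gripper_force: 15.0
```

send_rows(
  moves=[
    {"slide": [0,0,0],"turn": -0.07,"gripper": 0.3},
    {"slide": [0,0,0],"turn": -0.14,"gripper": 0.3},
    {"slide": [0,0,0],"turn": -0.21,"gripper": 0.3},
    {"slide": [0,0,0],"turn": -0.28,"gripper": 0.3},
    {"slide": [0,0,0],"turn": -0.35,"gripper": 0.3},
  ],
)

```text
time_s: 12.72
tcp_pos: [0.5041, -0.1391, 0.1607]
eef_rot: [180.0, 0.0, -57.9]
contact_force: [-0.2, 0.3, -1.2]
gripper_width: 0.0352
gripper_force: 15.0
```

send_rows(
  moves=[
    {"slide": [0,0,0],"turn": -0.07,"gripper": 0.3},
    {"slide": [0,0,0],"turn": -0.14,"gripper": 0.3},
    {"slide": [0,0,0],"turn": -0.21,"gripper": 0.3},
    {"slide": [0,0,0],"turn": -0.28,"gripper": 0.3},
    {"slide": [0,0,0],"turn": -0.3,"gripper": 0.3},
  ],
)

```text
time_s: 13.13
tcp_pos: [0.5042, -0.1391, 0.1609]
eef_rot: [180.0, 0.0, -30.8]
contact_force: [1.1, 0.3, 0.2]
gripper_width: 0.0349
gripper_force: 15.0
```

Run:
```python
from h import *
print(get_state()['tcp_pos'],get_state()['gripper_width'],to((.504,-.138),.05)); s=snap('side')
for n in('glue_bottle','tray'):
    for d in optics.look_for('side',n): print(n,round(d['p'],2),np.round(d['location'],3),proj(s,d['location']))
```

```text
[ 0.50415902 -0.13906521  0.16087329] 0.03492076485798251 (array([-0.004, -0.006,  0.739]), np.float64(-30.82))
glue_bottle 0.71 [ 0.496 -0.122  0.152] [322. 143.]
glue_bottle 0.6 [0.492 0.338 0.039] [314. 286.]
tray 0.6 [ 0.507 -0.136  0.007] [319. 179.]
tray 0.42 [ 0.428 -0.279  0.029] [344. 150.]
```

send_rows(
  moves=[
    {"slide": [0,0,0.16],"turn": 0,"gripper": 0.3},
    {"slide": [0,0,0.32],"turn": 0,"gripper": 0.3},
    {"slide": [0,0,0.46],"turn": 0,"gripper": 0.3},
    {"slide": [0,0,0.58],"turn": 0,"gripper": 0.3},
    {"slide": [0,0,0.67],"turn": 0,"gripper": 0.3},
  ],
)

```text
time_s: 13.7
tcp_pos: [0.5031, -0.1393, 0.0589]
eef_rot: [180.0, 0.1, -31.3]
contact_force: [0.1, -0.4, -0.5]
gripper_width: 0.0348
gripper_force: 15.0
```

send_rows(
  moves=[
    {"slide": [0,0,0.03],"turn": 0,"gripper": 0.3},
    {"slide": [0,0,0.055],"turn": 0,"gripper": 0.3},
    {"slide": [0,0,0.075],"turn": 0,"gripper": 0.3},
    {"slide": [0,0,0.08],"turn": 0,"gripper": 0.3},
    {"slide": [0,0,0.08],"turn": 0,"gripper": 0.3},
  ],
)

```text
time_s: 14.12
tcp_pos: [0.5041, -0.1395, 0.0492]
eef_rot: [-180.0, -0.0, -31.2]
contact_force: [0.3, 0.3, 0.2]
gripper_width: 0.035
gripper_force: 15.0
```

Run:
```python
from h import *
s=get_state();print(s['tcp_pos'],s['contact_force'])
```

```text
[ 0.50406937 -0.13948243  0.04915793] [0.29120392 0.31345516 0.18148201]
```

send_rows(
  moves=[
    {"slide": [0,0,0.006],"turn": 0,"gripper": 0.3},
    {"slide": [0,0,0.012],"turn": 0,"gripper": 0.3},
    {"slide": [0,0,0.013],"turn": 0,"gripper": 0.3},
    {"slide": [0,0,0.013],"turn": 0,"gripper": 0.3},
    {"slide": [0,0,0.013],"turn": 0,"gripper": 0.3},
  ],
)

```text
time_s: 14.53
tcp_pos: [0.5044, -0.1397, 0.0477]
eef_rot: [-180.0, -0.1, -31.2]
contact_force: [-1.2, -1.1, 6.4]
gripper_width: 0.0349
gripper_force: 15.0
```

send_rows(
  moves=[
    {"slide": [0,0,0],"turn": 0,"gripper": 0.55},
    {"slide": [0,0,0],"turn": 0,"gripper": 0.55},
    {"slide": [0,0,0],"turn": 0,"gripper": 0.55},
    {"slide": [0,0,0],"turn": 0,"gripper": 0.55},
    {"slide": [0,0,0],"turn": 0,"gripper": 0.55},
  ],
)

```text
time_s: 14.95
tcp_pos: [0.5035, -0.1395, 0.0466]
eef_rot: [180.0, 0.0, -31.2]
contact_force: [-0.6, -0.2, 0.7]
gripper_width: 0.0479
gripper_force: 0.0
```

send_rows(
  moves=[
    {"slide": [0,0,-0.1],"turn": 0,"gripper": 0.55},
    {"slide": [0,0,-0.25],"turn": 0,"gripper": 0.55},
    {"slide": [0,0,-0.45],"turn": 0,"gripper": 0.55},
    {"slide": [0,0,-0.7],"turn": 0,"gripper": 0.55},
    {"slide": [0,0,-0.95],"turn": 0,"gripper": 0.55},
  ],
)

```text
time_s: 15.37
tcp_pos: [0.5028, -0.1395, 0.1902]
eef_rot: [179.9, 0.1, -31.2]
contact_force: [1.3, -0.2, 0.6]
gripper_width: 0.0481
gripper_force: 0.0
```

send_rows(
  moves=[
    {"slide": [0,0,-0.1],"turn": 0.07,"gripper": 0.6},
    {"slide": [0,0,-0.2],"turn": 0.14,"gripper": 0.6},
    {"slide": [0,0,-0.2],"turn": 0.21,"gripper": 0.6},
    {"slide": [0,0,-0.2],"turn": 0.28,"gripper": 0.6},
    {"slide": [0,0,-0.2],"turn": 0.35,"gripper": 0.6},
  ],
)

```text
time_s: 15.78
tcp_pos: [0.5036, -0.1394, 0.2195]
eef_rot: [-180.0, -0.0, -63.0]
contact_force: [-0.1, -0.4, 0.2]
gripper_width: 0.0529
gripper_force: 0.0
```

Run:
```python
from h import *
s=snap('side')
for n in('glue_bottle','bottle_1'):
    for d in optics.look_for('side',n): print(n,round(d['p'],2),np.round(d['location'],3),proj(s,d['location']))
print(get_state()['tcp_pos'],to((.5666,-.022),.22))
```

```text
glue_bottle 0.77 [ 0.494 -0.125  0.044] [323. 171.]
glue_bottle 0.59 [0.376 0.063 0.068] [361. 205.]
glue_bottle 0.45 [0.489 0.341 0.037] [315. 287.]
bottle_1 0.9 [0.44  0.26  0.104] [337. 244.]
bottle_1 0.85 [ 0.635 -0.058  0.065] [276. 177.]
bottle_1 0.71 [0.396 0.192 0.106] [355. 226.]
bottle_1 0.57 [ 0.566 -0.007  0.068] [296. 187.]
[ 0.50347815 -0.1394876   0.21909171] (array([-0.501, -0.734, -0.006]), np.float64(-62.57))
```

send_rows(
  moves=[
    {"slide": [-0.12,-0.16,0],"turn": 0.07,"gripper": 0.6},
    {"slide": [-0.24,-0.32,0],"turn": 0.14,"gripper": 0.6},
    {"slide": [-0.36,-0.48,0],"turn": 0.21,"gripper": 0.6},
    {"slide": [-0.46,-0.64,0],"turn": 0.28,"gripper": 0.6},
    {"slide": [-0.501,-0.734,0],"turn": 0.35,"gripper": 0.6},
  ],
  newtons=25,
)

```text
time_s: 16.35
tcp_pos: [0.5681, -0.0199, 0.219]
eef_rot: [-180.0, 0.0, -94.2]
contact_force: [0.4, -0.2, 0.2]
gripper_width: 0.0527
gripper_force: 0.0
```

send_rows(
  moves=[
    {"slide": [0,0,0],"turn": 0.07,"gripper": 0.6},
    {"slide": [0,0,0.03],"turn": 0.14,"gripper": 0.6},
    {"slide": [0,0,0.07],"turn": 0.21,"gripper": 0.6},
    {"slide": [0,0,0.12],"turn": 0.28,"gripper": 0.6},
    {"slide": [0,0,0.2],"turn": 0.3,"gripper": 0.6},
  ],
)

```text
time_s: 16.77
tcp_pos: [0.5676, -0.0221, 0.1895]
eef_rot: [-179.9, 0.0, -121.3]
contact_force: [0.7, 0.6, -0.6]
gripper_width: 0.0525
gripper_force: 0.0
```

Run:
```python
from h import *
print(get_state()['tcp_pos'],to((.5668,-.022),.103))
```

```text
[ 0.5675781  -0.02209777  0.18949607] (array([0.003, 0.005, 0.577]), np.float64(-121.33))
```

send_rows(
  moves=[
    {"slide": [0.003,0.005,0.12],"turn": 0,"gripper": 0.6},
    {"slide": [0.003,0.005,0.25],"turn": 0,"gripper": 0.6},
    {"slide": [0.003,0.005,0.38],"turn": 0,"gripper": 0.6},
    {"slide": [0.003,0.005,0.49],"turn": 0,"gripper": 0.6},
    {"slide": [0.003,0.005,0.577],"turn": 0,"gripper": 0.6},
  ],
)

```text
time_s: 17.18
tcp_pos: [0.5655, -0.0224, 0.101]
eef_rot: [179.9, -0.1, -121.0]
contact_force: [-1.1, -0.0, -0.1]
gripper_width: 0.0526
gripper_force: 0.0
```

send_rows(
  moves=[
    {"slide": [0,0,0],"turn": 0,"gripper": 0.1},
    {"slide": [0,0,0],"turn": 0,"gripper": 0.1},
    {"slide": [0,0,0],"turn": 0,"gripper": 0.1},
    {"slide": [0,0,0],"turn": 0,"gripper": 0.1},
    {"slide": [0,0,0],"turn": 0,"gripper": 0.1},
  ],
)

```text
time_s: 17.6
tcp_pos: [0.5669, -0.0221, 0.1037]
eef_rot: [-179.9, 0.1, -121.2]
contact_force: [-0.6, 0.3, 0.2]
gripper_width: 0.0245
gripper_force: 0.1
```

send_rows(
  moves=[
    {"slide": [0,0,0],"turn": 0,"gripper": 0.1},
    {"slide": [0,0,0],"turn": 0,"gripper": 0.1},
    {"slide": [0,0,0],"turn": 0,"gripper": 0.1},
    {"slide": [0,0,0],"turn": 0,"gripper": 0.1},
    {"slide": [0,0,0],"turn": 0,"gripper": 0.1},
  ],
)

```text
time_s: 18.02
tcp_pos: [0.567, -0.0222, 0.1035]
eef_rot: [-179.9, 0.1, -121.2]
contact_force: [0.9, -0.6, 5.3]
gripper_width: 0.0234
gripper_force: 24.9
```

Run:
```python
from h import *
print(get_state()['tcp_pos'],get_state()['gripper_width'],to((.523,.386),.21),to((.481,.315),.21))
```

```text
[ 0.56701503 -0.02222634  0.10354211] 0.023413340659083164 (array([-2.176,  1.66 , -0.71 ]), np.float64(-121.2)) (array([-1.627,  1.654, -0.711]), np.float64(-121.2))
```

send_rows(
  moves=[
    {"slide": [0,0,-0.1],"turn": 0,"gripper": 0.1},
    {"slide": [0,0,-0.25],"turn": 0,"gripper": 0.1},
    {"slide": [0,0,-0.43],"turn": 0,"gripper": 0.1},
    {"slide": [0,0,-0.61],"turn": 0,"gripper": 0.1},
    {"slide": [0,0,-0.78],"turn": 0,"gripper": 0.1},
  ],
)

```text
time_s: 18.43
tcp_pos: [0.5654, -0.0223, 0.2204]
eef_rot: [179.9, -0.0, -121.2]
contact_force: [1.1, 0.4, -1.4]
gripper_width: 0.0234
gripper_force: 24.8
```

send_rows(
  moves=[
    {"slide": [-0.2,0,0],"turn": 0,"gripper": 0.1},
    {"slide": [-0.4,0,0],"turn": 0,"gripper": 0.1},
    {"slide": [-0.6,0,0],"turn": 0,"gripper": 0.1},
    {"slide": [-0.8,0,0],"turn": 0,"gripper": 0.1},
    {"slide": [-1,0,0],"turn": 0,"gripper": 0.1},
  ],
)

```text
time_s: 18.85
tcp_pos: [0.6438, 0.1072, 0.219]
eef_rot: [179.9, -0.0, -121.2]
contact_force: [0.6, -0.8, -1.0]
gripper_width: 0.0231
gripper_force: 24.8
```

send_rows(
  moves=[
    {"slide": [-0.18,0.1,0],"turn": 0,"gripper": 0.1},
    {"slide": [-0.34,0.25,0],"turn": 0,"gripper": 0.1},
    {"slide": [-0.5,0.4,0],"turn": 0,"gripper": 0.1},
    {"slide": [-0.627,0.55,0],"turn": 0,"gripper": 0.1},
    {"slide": [-0.627,0.72,0],"turn": 0,"gripper": 0.1},
  ],
)

```text
time_s: 19.27
tcp_pos: [0.6004, 0.2453, 0.2177]
eef_rot: [179.9, -0.1, -121.2]
contact_force: [0.4, -0.0, -0.6]
gripper_width: 0.023
gripper_force: 24.8
```

send_rows(
  moves=[
    {"slide": [0,0.2,0],"turn": 0,"gripper": 0.1},
    {"slide": [0,0.4,0],"turn": 0,"gripper": 0.1},
    {"slide": [0,0.6,0],"turn": 0,"gripper": 0.1},
    {"slide": [0,0.8,0],"turn": 0,"gripper": 0.1},
    {"slide": [0,0.934,0],"turn": 0,"gripper": 0.1},
  ],
)

```text
time_s: 19.68
tcp_pos: [0.4779, 0.3157, 0.219]
eef_rot: [179.9, -0.1, -121.2]
contact_force: [-0.7, 0.7, -1.6]
gripper_width: 0.0228
gripper_force: 24.8
```

Run:
```python
from h import *
s=snap('side')
for d in optics.look_for('side','bottle_1'): print(round(d['p'],2),np.round(d['location'],3),proj(s,d['location']))
print(get_state()['tcp_pos'],get_state()['gripper_width'],to((.481,.315),.1315))
```

```text
0.9 [ 0.644 -0.062  0.086] [272. 171.]
0.56 [0.478 0.329 0.177] [320. 242.]
0.56 [0.43  0.26  0.101] [341. 245.]
0.48 [ 0.414 -0.268  0.024] [347. 153.]
[0.47781974 0.31612826 0.21939187] 0.023393768195748284 (array([-0.005, -0.023,  0.586]), np.float64(-121.08))
```

send_rows(
  moves=[
    {"slide": [-0.003,-0.01,0.12],"turn": 0,"gripper": 0.1},
    {"slide": [-0.003,-0.02,0.24],"turn": 0,"gripper": 0.1},
    {"slide": [-0.003,-0.02,0.36],"turn": 0,"gripper": 0.1},
    {"slide": [-0.003,-0.02,0.48],"turn": 0,"gripper": 0.1},
    {"slide": [-0.003,-0.02,0.55],"turn": 0,"gripper": 0.1},
  ],
)

```text
time_s: 20.2
tcp_pos: [0.4825, 0.3127, 0.1346]
eef_rot: [179.9, -0.2, -121.3]
contact_force: [-1.2, -0.8, -2.3]
gripper_width: 0.0234
gripper_force: 24.8
```

send_rows(
  moves=[
    {"slide": [0,0,0.01],"turn": 0,"gripper": 0.1},
    {"slide": [0,0,0.02],"turn": 0,"gripper": 0.1},
    {"slide": [0,0,0.03],"turn": 0,"gripper": 0.1},
    {"slide": [0,0,0.036],"turn": 0,"gripper": 0.1},
    {"slide": [0,0,0.036],"turn": 0,"gripper": 0.1},
  ],
)

```text
time_s: 20.62
tcp_pos: [0.4836, 0.3142, 0.1324]
eef_rot: [-180.0, 0.1, -121.2]
contact_force: [0.6, -0.3, -1.8]
gripper_width: 0.0229
gripper_force: 24.8
```

Run:
```python
from h import *
s=get_state();print(s['tcp_pos'],s['contact_force'])
```

```text
[0.48364753 0.31415923 0.13243012] [ 0.58908949 -0.26712414 -1.82336058]
```

send_rows(
  moves=[
    {"slide": [0,0,0.005],"turn": 0,"gripper": 0.1},
    {"slide": [0,0,0.01],"turn": 0,"gripper": 0.1},
    {"slide": [0,0,0.013],"turn": 0,"gripper": 0.1},
    {"slide": [0,0,0.013],"turn": 0,"gripper": 0.1},
    {"slide": [0,0,0.013],"turn": 0,"gripper": 0.1},
  ],
)

```text
time_s: 21.03
tcp_pos: [0.4844, 0.3146, 0.1317]
eef_rot: [-179.9, 0.2, -121.2]
contact_force: [-1.1, -1.6, 7.7]
gripper_width: 0.0232
gripper_force: 24.9
```

Contact. I'll release, rise and go to the last bottle.

send_rows(
  moves=[
    {"slide": [0,0,0],"turn": 0,"gripper": 0.5},
    {"slide": [0,0,0],"turn": 0,"gripper": 0.5},
    {"slide": [0,0,0],"turn": 0,"gripper": 0.5},
    {"slide": [0,0,0],"turn": 0,"gripper": 0.5},
    {"slide": [0,0,-0.05],"turn": 0,"gripper": 0.5},
  ],
)

```text
time_s: 21.45
tcp_pos: [0.4826, 0.3132, 0.136]
eef_rot: [180.0, -0.2, -121.2]
contact_force: [-1.1, -0.2, 0.0]
gripper_width: 0.0431
gripper_force: 0.0
```

send_rows(
  moves=[
    {"slide": [0,0,-0.15],"turn": 0,"gripper": 0.6},
    {"slide": [0,0,-0.35],"turn": 0,"gripper": 0.6},
    {"slide": [0,0,-0.55],"turn": 0,"gripper": 0.6},
    {"slide": [0,-0.15,-0.6],"turn": 0,"gripper": 0.6},
    {"slide": [0,-0.35,-0.6],"turn": 0,"gripper": 0.6},
  ],
)

```text
time_s: 21.87
tcp_pos: [0.5291, 0.2884, 0.232]
eef_rot: [-179.9, 0.4, -121.0]
contact_force: [0.9, 0.5, -0.7]
gripper_width: 0.0527
gripper_force: 0.0
```

Run:
```python
from h import *
s=snap('side')
for d in optics.look_for('side','bottle_1'): print(round(d['p'],2),np.round(d['location'],3),proj(s,d['location']))
print(get_state()['tcp_pos'],to((.637,-.0765),.22))
```

```text
0.64 [0.437 0.262 0.106] [339. 244.]
0.61 [0.48  0.327 0.1  ] [319. 265.]
0.36 [0.54  0.159 0.032] [301. 235.]
[0.53055327 0.28552294 0.22843613] (array([ 1.693, -1.861,  0.056]), np.float64(-121.32))
```

send_rows(
  moves=[
    {"slide": [0.1,-0.2,0],"turn": 0,"gripper": 0.6},
    {"slide": [0.2,-0.4,0],"turn": 0,"gripper": 0.6},
    {"slide": [0.3,-0.6,0],"turn": 0,"gripper": 0.6},
    {"slide": [0.4,-0.8,0],"turn": 0,"gripper": 0.6},
    {"slide": [0.5,-1,0],"turn": 0,"gripper": 0.6},
  ],
)

```text
time_s: 22.38
tcp_pos: [0.618, 0.1436, 0.2276]
eef_rot: [180.0, -0.0, -121.2]
contact_force: [0.3, 1.4, 0.9]
gripper_width: 0.0531
gripper_force: 0.0
```

send_rows(
  moves=[
    {"slide": [0.1,-0.2,0],"turn": 0,"gripper": 0.6},
    {"slide": [0.2,-0.4,0],"turn": 0,"gripper": 0.6},
    {"slide": [0.3,-0.6,0],"turn": 0,"gripper": 0.6},
    {"slide": [0.4,-0.8,0],"turn": 0,"gripper": 0.6},
    {"slide": [0.4,-0.86,0],"turn": 0,"gripper": 0.6},
  ],
)

```text
time_s: 22.8
tcp_pos: [0.6979, 0.0225, 0.227]
eef_rot: [180.0, -0.1, -121.4]
contact_force: [0.1, 0.9, -0.1]
gripper_width: 0.0527
gripper_force: 0.0
```

Run:
```python
from h import *
c=snap('wrist','w5.png');snap('side','s5.png')
for n in('wrist','side'):
  for d in optics.look_for(n,'bottle_1'): print(round(d['p'],2),np.round(d['location'],3))
h=cv2.cvtColor(c['img'],cv2.COLOR_RGB2HSV); m=((h[:,:,0]<8)|(h[:,:,0]>172))&(h[:,:,1]>150)&(h[:,:,2]>70); m[240:]=0
k=cv2.connectedComponentsWithStats(m.astype(np.uint8)); print(k[2],k[3].round())
print(proj(c,(.637,-.0765,.14)),proj(c,(.637,-.0765,.11)),get_state()['tcp_pos'],to((.637,-.0765),.19))
```

```text
0.89 [ 0.641 -0.077  0.094]
0.64 [0.464 0.223 0.063]
0.91 [ 0.633 -0.058  0.061]
0.89 [0.438 0.258 0.106]
0.68 [0.482 0.326 0.102]
0.25 [0.496 0.352 0.04 ]
[[     0      0    640    400 255098]
 [   303     25     32     37    901]
 [   316     45      1      1      1]] [[320. 200.]
 [319.  42.]
 [316.  45.]]
[326.  41.] [326.  47.] [0.69641803 0.02684132 0.2269514 ] (array([ 0.794, -0.019,  0.247]), np.float64(-121.26))
```

send_rows(
  moves=[
    {"slide": [0.2,-0.01,0.05],"turn": 0,"gripper": 0.6},
    {"slide": [0.4,-0.02,0.1],"turn": 0,"gripper": 0.6},
    {"slide": [0.6,-0.03,0.15],"turn": 0,"gripper": 0.6},
    {"slide": [0.794,-0.035,0.2],"turn": 0,"gripper": 0.6},
    {"slide": [0.794,-0.035,0.25],"turn": 0,"gripper": 0.6},
  ],
)

```text
time_s: 23.42
tcp_pos: [0.6366, -0.0798, 0.1904]
eef_rot: [180.0, -0.0, -121.3]
contact_force: [-0.4, 0.4, -0.6]
gripper_width: 0.0528
gripper_force: 0.0
```

Run:
```python
from h import *
print(get_state()['tcp_pos'],to((.639,-.0775),.103))
```

```text
[ 0.63662743 -0.07983313  0.19043833] (array([-0.022, -0.006,  0.583]), np.float64(-121.28))
```

send_rows(
  moves=[
    {"slide": [-0.015,-0.006,0.12],"turn": 0,"gripper": 0.6},
    {"slide": [-0.015,-0.006,0.25],"turn": 0,"gripper": 0.6},
    {"slide": [-0.015,-0.006,0.38],"turn": 0,"gripper": 0.6},
    {"slide": [-0.015,-0.006,0.49],"turn": 0,"gripper": 0.6},
    {"slide": [-0.015,-0.006,0.58],"turn": 0,"gripper": 0.6},
  ],
)

```text
time_s: 23.83
tcp_pos: [0.6407, -0.0749, 0.1019]
eef_rot: [180.0, -0.0, -121.1]
contact_force: [-0.2, -0.5, -0.5]
gripper_width: 0.0527
gripper_force: 0.0
```

send_rows(
  moves=[
    {"slide": [0,0,0],"turn": 0,"gripper": 0.1},
    {"slide": [0,0,0],"turn": 0,"gripper": 0.1},
    {"slide": [0,0,0],"turn": 0,"gripper": 0.1},
    {"slide": [0,0,0],"turn": 0,"gripper": 0.1},
    {"slide": [0,0,0],"turn": 0,"gripper": 0.1},
  ],
)

```text
time_s: 24.25
tcp_pos: [0.6422, -0.0762, 0.1041]
eef_rot: [-179.9, 0.1, -121.2]
contact_force: [-0.2, 0.5, 0.5]
gripper_width: 0.0251
gripper_force: 0.1
```

send_rows(
  moves=[
    {"slide": [0,0,0],"turn": 0,"gripper": 0.1},
    {"slide": [0,0,0],"turn": 0,"gripper": 0.1},
    {"slide": [0,0,0],"turn": 0,"gripper": 0.1},
    {"slide": [0,0,0],"turn": 0,"gripper": 0.1},
    {"slide": [0,0,0],"turn": 0,"gripper": 0.1},
  ],
)

```text
time_s: 24.67
tcp_pos: [0.6425, -0.0766, 0.104]
eef_rot: [-179.9, 0.1, -121.2]
contact_force: [1.6, -0.1, 6.9]
gripper_width: 0.023
gripper_force: 25.0
```

Run:
```python
from h import *
print(get_state()['tcp_pos'],get_state()['gripper_width'],to((.523,.386),.22))
```

```text
[ 0.6425014  -0.0765747   0.10399232] 0.02297427473346383 (array([-2.225,  2.278, -0.775]), np.float64(-121.22))
```

send_rows(
  moves=[
    {"slide": [0,0,-0.1],"turn": 0,"gripper": 0.1},
    {"slide": [0,0,-0.25],"turn": 0,"gripper": 0.1},
    {"slide": [0,0,-0.43],"turn": 0,"gripper": 0.1},
    {"slide": [0,0,-0.61],"turn": 0,"gripper": 0.1},
    {"slide": [0,0,-0.78],"turn": 0,"gripper": 0.1},
  ],
)

```text
time_s: 25.08
tcp_pos: [0.6408, -0.0766, 0.2206]
eef_rot: [179.9, -0.0, -121.3]
contact_force: [0.2, -0.3, -0.8]
gripper_width: 0.0235
gripper_force: 25.0
```

send_rows(
  moves=[
    {"slide": [-0.16,0.13,0],"turn": 0,"gripper": 0.1},
    {"slide": [-0.32,0.26,0],"turn": 0,"gripper": 0.1},
    {"slide": [-0.48,0.39,0],"turn": 0,"gripper": 0.1},
    {"slide": [-0.64,0.52,0],"turn": 0,"gripper": 0.1},
    {"slide": [-0.8,0.65,0],"turn": 0,"gripper": 0.1},
  ],
)

```text
time_s: 25.5
tcp_pos: [0.6193, 0.0777, 0.2193]
eef_rot: [179.9, -0.0, -121.3]
contact_force: [1.2, -0.4, -1.5]
gripper_width: 0.0234
gripper_force: 25.0
```

send_rows(
  moves=[
    {"slide": [-0.18,0.1,0],"turn": 0,"gripper": 0.1},
    {"slide": [-0.36,0.2,0],"turn": 0,"gripper": 0.1},
    {"slide": [-0.54,0.3,0],"turn": 0,"gripper": 0.1},
    {"slide": [-0.72,0.4,0],"turn": 0,"gripper": 0.1},
    {"slide": [-0.9,0.5,0],"turn": 0,"gripper": 0.1},
  ],
)

```text
time_s: 25.92
tcp_pos: [0.6255, 0.2322, 0.2192]
eef_rot: [179.9, -0.1, -121.2]
contact_force: [-0.1, -0.7, -1.3]
gripper_width: 0.0231
gripper_force: 25.0
```

send_rows(
  moves=[
    {"slide": [-0.18,0.03,0],"turn": 0,"gripper": 0.1},
    {"slide": [-0.36,0.06,0],"turn": 0,"gripper": 0.1},
    {"slide": [-0.525,0.1,0],"turn": 0,"gripper": 0.1},
    {"slide": [-0.525,0.25,0],"turn": 0,"gripper": 0.1},
    {"slide": [-0.525,0.4,0],"turn": 0,"gripper": 0.1},
  ],
)

```text
time_s: 26.33
tcp_pos: [0.6152, 0.3301, 0.2172]
eef_rot: [179.9, -0.2, -121.3]
contact_force: [0.8, 0.0, -1.8]
gripper_width: 0.0231
gripper_force: 25.0
```

Run:
```python
from h import *
s=get_state();print(s['tcp_pos'],s['gripper_width'],s['contact_force'],to((.523,.386),.135))
```

```text
[0.61523715 0.33011592 0.21715924] 0.023099713663250324 [ 0.76379393  0.02863062 -1.76254131] (array([-0.001,  0.718,  0.549]), np.float64(-121.27))
```

send_rows(
  moves=[
    {"slide": [0,0.17,0],"turn": 0,"gripper": 0.1},
    {"slide": [0,0.34,0],"turn": 0,"gripper": 0.1},
    {"slide": [0,0.52,0],"turn": 0,"gripper": 0.1},
    {"slide": [0,0.705,0],"turn": 0,"gripper": 0.1},
    {"slide": [0,0.705,0],"turn": 0,"gripper": 0.1},
  ],
)

```text
time_s: 26.75
tcp_pos: [0.5216, 0.386, 0.2194]
eef_rot: [179.9, -0.0, -121.1]
contact_force: [-0.3, -1.0, -1.3]
gripper_width: 0.0229
gripper_force: 25.0
```

Run:
```python
from h import *
s=get_state();print(s['tcp_pos'],to((.523,.386),.135))
a=snap('side')['img'][170:340,260:400,::-1];b=snap('wrist')['img'][:,:,::-1]
cv2.imwrite('pics/w6.png',np.hstack([cv2.resize(a,(420,510),interpolation=cv2.INTER_CUBIC),cv2.resize(b,(380,510))]))
```

```text
[0.52159948 0.38595878 0.2194391 ] (array([-0.006, -0.009,  0.563]), np.float64(-121.1))
```

View pics/w6.png

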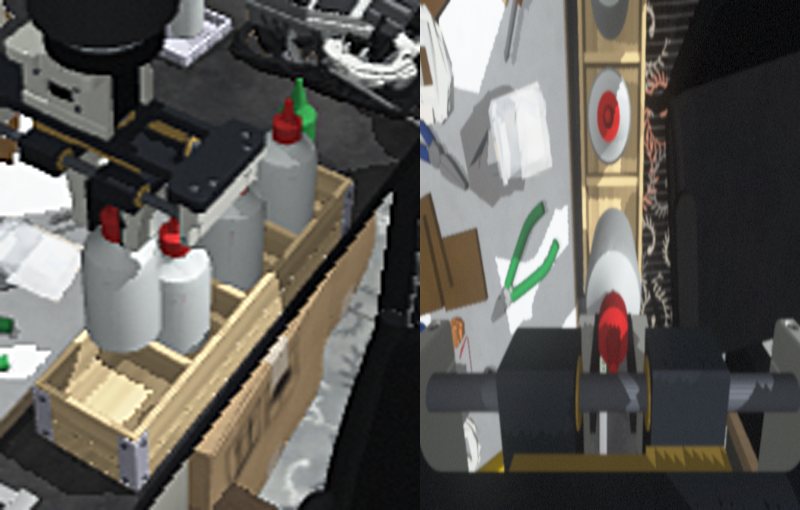

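The last bottle hangs upright over cell 3, left panel (120,290), with the other three standing in cells 0–2. I'll lower it.

send_rows(
  moves=[
    {"slide": [-0.003,-0.005,0.12],"turn": 0,"gripper": 0.1},
    {"slide": [-0.003,-0.005,0.24],"turn": 0,"gripper": 0.1},
    {"slide": [-0.003,-0.005,0.36],"turn": 0,"gripper": 0.1},
    {"slide": [-0.003,-0.005,0.48],"turn": 0,"gripper": 0.1},
    {"slide": [-0.003,-0.005,0.55],"turn": 0,"gripper": 0.1},
  ],
)

```text
time_s: 27.27
tcp_pos: [0.526, 0.3826, 0.1346]
eef_rot: [179.9, -0.2, -121.3]
contact_force: [-0.2, -0.3, -1.2]
gripper_width: 0.023
gripper_force: 25.0
```

send_rows(
  moves=[
    {"slide": [0,0,0.008],"turn": 0,"gripper": 0.1},
    {"slide": [0,0,0.016],"turn": 0,"gripper": 0.1},
    {"slide": [0,0,0.024],"turn": 0,"gripper": 0.1},
    {"slide": [0,0,0.028],"turn": 0,"gripper": 0.1},
    {"slide": [0,0,0.028],"turn": 0,"gripper": 0.1},
  ],
)

```text
time_s: 27.68
tcp_pos: [0.5266, 0.3846, 0.134]
eef_rot: [-180.0, 0.1, -121.2]
contact_force: [-1.1, 0.3, -1.0]
gripper_width: 0.0234
gripper_force: 25.0
```

send_rows(
  moves=[
    {"slide": [0,0,0.005],"turn": 0,"gripper": 0.1},
    {"slide": [0,0,0.01],"turn": 0,"gripper": 0.1},
    {"slide": [0,0,0.015],"turn": 0,"gripper": 0.1},
    {"slide": [0,0,0.018],"turn": 0,"gripper": 0.1},
    {"slide": [0,0,0.018],"turn": 0,"gripper": 0.1},
  ],
)

```text
time_s: 28.1
tcp_pos: [0.5268, 0.3848, 0.132]
eef_rot: [-179.9, 0.1, -121.2]
contact_force: [-1.9, -0.7, 5.6]
gripper_width: 0.0233
gripper_force: 25.0
```

send_rows(
  moves=[
    {"slide": [0,0,0],"turn": 0,"gripper": 0.5},
    {"slide": [0,0,0],"turn": 0,"gripper": 0.5},
    {"slide": [0,0,0],"turn": 0,"gripper": 0.5},
    {"slide": [0,0,0],"turn": 0,"gripper": 0.5},
    {"slide": [0,0,-0.05],"turn": 0,"gripper": 0.5},
  ],
)

```text
time_s: 28.52
tcp_pos: [0.5254, 0.3835, 0.1364]
eef_rot: [180.0, -0.2, -121.2]
contact_force: [0.2, -0.5, -0.3]
gripper_width: 0.0429
gripper_force: 0.0
```

send_rows(
  moves=[
    {"slide": [0,0,-0.15],"turn": 0,"gripper": 0.6},
    {"slide": [0,0,-0.35],"turn": 0,"gripper": 0.6},
    {"slide": [0,0,-0.55],"turn": 0,"gripper": 0.6},
    {"slide": [0,-0.2,-0.7],"turn": 0,"gripper": 0.6},
    {"slide": [0,-0.4,-0.85],"turn": 0,"gripper": 0.6},
  ],
)

```text
time_s: 28.93
tcp_pos: [0.5774, 0.3537, 0.2684]
eef_rot: [-180.0, 0.1, -121.1]
contact_force: [1.1, 0.3, 0.2]
gripper_width: 0.0521
gripper_force: 0.0
```

send_rows(
  moves=[
    {"slide": [0.2,-0.1,0],"turn": 0,"gripper": 0.6},
    {"slide": [0.4,-0.2,0],"turn": 0,"gripper": 0.6},
    {"slide": [0.6,-0.3,0],"turn": 0,"gripper": 0.6},
    {"slide": [0.6,-0.3,0],"turn": 0,"gripper": 0.6},
    {"slide": [0.6,-0.3,0],"turn": 0,"gripper": 0.6},
  ],
)

```text
time_s: 29.35
tcp_pos: [0.5695, 0.2511, 0.2667]
eef_rot: [-180.0, 0.1, -121.4]
contact_force: [0.1, -0.3, 0.2]
gripper_width: 0.0526
gripper_force: 0.0
```

Run:
```python
from h import *
s=snap('side')
for n in('bottle_1','glue_bottle','screwdriver_stub','adapter_3'):
    for d in optics.look_for('side',n): print(n,round(d['p'],2),np.round(d['location'],3),proj(s,d['location']))
h=cv2.cvtColor(s['img'],cv2.COLOR_RGB2HSV); m=((h[:,:,0]<6)|(h[:,:,0]>174))&(h[:,:,1]>170)&(h[:,:,2]>80); m[:130]=0
k=cv2.connectedComponentsWithStats(m.astype(np.uint8))
for b,q in zip(k[2][1:],k[3][1:]):
    if b[4]>15: print(b,ray(s,(q[0],q[1]),.146).round(3))
```

```text
bottle_1 0.81 [0.437 0.261 0.107] [339. 244.]
bottle_1 0.63 [0.518 0.398 0.103] [300. 288.]
bottle_1 0.57 [0.481 0.326 0.104] [319. 264.]
glue_bottle 0.48 [ 0.497 -0.123  0.03 ] [322. 175.]
glue_bottle 0.4 [0.378 0.066 0.066] [360. 206.]
screwdriver_stub 0.67 [0.542 0.158 0.032] [300. 235.]
screwdriver_stub 0.23 [0.47  0.36  0.043] [323. 292.]
adapter_3 0.5 [ 0.425 -0.276  0.026] [344. 151.]
[351 203   9  15  92] [0.397 0.184 0.146]
[333 220  10  15 103] [0.441 0.248 0.146]
[313 239  11  17 107] [0.483 0.318 0.146]
[293 262  11  16 122] [0.523 0.387 0.146]
[156 342   5   5  20] [0.768 0.58  0.146]
```

```bash
python3 -c "
from h import *
print(order.close_job())"
```

```text
the job is handed in; nothing more can be done
None
```

The job is handed in at about 29 s: each crate cell holds one large red-nozzled bottle, and the white glue bottle stands in the tray. The last camera check put all five in place and the screwdriver and adapter unmoved, but no verdict came back.

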